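# Free the ratchet stop of a bin rail and push it back

### The arm

A 6-joint arm with a two-finger parallel gripper is mounted at the origin on the work surface. World frame = base frame: x ahead of the robot, y to its left, z up, the work surface at z = 0. Lengths are in mm, angles in degrees, forces in N, time in s.
With the tool pointing down it reaches from about 350 to 850 mm from the base axis. Payload 8.1 kg.
Tool frame: the origin (TCP) lies on the centre line of the jaws, within the pads' length; the fingertips stand 19 mm ahead of it and the grasp point (between the pads) is the TCP; z points along the fingers, y is the direction in which the jaws open and shut (so a half turn about z gives the same grasp; the last joint's range is limited). The gripper opens to 85 mm and grips with 20 to 120 N. Pads are 22 mm wide; open, the fingers measure 114 mm over their backs; the gripper's body (76 mm by 85 mm) begins 54 mm behind the grasp point. The pads swing forward as they close: fully open they stand 13 mm farther back than shut.
Start: joints at [-73.705, 7.471, 85.268, -0, 87.261, -4.893], TCP at [216.877, -559.437, 250.292] pointing down, gripper open.
Joint ranges: [-169.43, 169.43], [-51.17, 129.36], [1.28, 143.12], [-76.62, 256.62], [0, 156.53], [-152.29, 152.29]. Speed limits (degrees/s): [136.94, 136.94, 159.86, 180, 180, 180].

### API

Orientations are given as [roll, pitch, yaw] about the fixed x, y, z axes, in that order (R = Rz(yaw) Ry(pitch) Rx(roll)).
In Python, from bench import r, viewer gives the robot as it stands.
- The arm moves only by the tool carry_out, never from a script. Its argument "commands" is a list that holds one entry, the list of rows, each a list of 7 numbers: the finger opening in mm, from 0 to 85.4, then the shift along the tool's x, y, z in mm, then the turn, a rotation vector about the tool's x, y, z in degrees. A call has 1 to 5 rows; each row is the pose to reach, as a shift and turn from the pose commanded when the call began, along the tool's axes at that moment; what a row does not reach only later rows make up. A row lasts 1/8 s, in which the tool goes at most 62.5 mm and 10.7 degrees, less where a joint would pass 70% of its speed; a pose out of reach is approached as far as the arm can. A call with a gripper value outside its range is refused whole. The fingers move at their own pace and stop on an object; "grip_force" is the grip in N (left out, the last holds). Time passes only in rows, so rows that repeat a pose let the fingers close. It gives the time, the measured TCP pose, the force and the opening at its end, in the units of the state.
- r.sense(): the state, without advancing time (a new reading comes with each control period).
- viewer.snapshot(name): name is "side" or "top"; returns the picture (480x640x3 uint8, red, green, blue); there is no depth.
- viewer.calibration(name): a dict with "camera_matrix" (3x3 intrinsics, pixels), "rvec" (rotation vector, rad) and "tvec" (3), from world to camera coordinates, as OpenCV has them. Camera axes: x right, y down, z forward; pixel columns grow to the right and rows downward; lengths in mm; the calibration is good to about 2 mm. A picture is of the moment at which its call begins. calibration takes no time and is no camera call.
- r.hand_in(): hands the job in, once; it reports no verdict.
The state is a dict: "time": time; "joint_pos": joint angles; "qd": joint speeds; "joint_efforts": joint torques, N m; "tool_pos": TCP position; "tcp_rot": TCP orientation; "ft_force": force on the tool from outside, world axes, zero at the start; "wrist_torque": the same for the moment, N m; "finger_gap": finger opening in mm.
Only numpy, scipy, OpenCV 4.12 (cv2) and the standard library are available. Lean on these libraries where they do the work, as an engineer would, in place of code of your own. Each camera call takes 0.05 s, during which the arm holds its last target. There are 200 camera calls.

### The job

Make room for more bins on the bin rail: with the fingertips press the black ratchet release on top of the sliding stop until it clicks down and stays down, and only then push the stop back along its bar, away from the bins, until it rests against the end block. Do not grip the stop, do not force it before it is released, and leave the bins and everything else on the counter where they stand.

Things in the scene. Friction and masses are not known exactly. Their poses are not given: they have to be found in the camera images.
- rail: the fixed bin rail: plywood board 200 mm (its x) by 500 mm (its y), 12 mm thick, origin at the centre of its underside. Its y axis runs along the bar, from the end plate (y = -250 to -238 mm, 200 mm wide, top 87 mm above the counter) past the bins and the stop to the end block. The toothed steel bar, 20 mm wide, lies over the board at x = +70 mm, z = 36 to 46 mm
- end_block (a point): middle of the top of the end block at the bar's end: 50 mm wide (rail x), 28 mm long (rail y), top 64 mm above the counter
- stop (a joint): position of the stop along the bar, m: 0 nearest the bins, growing as it goes back (rail +y), 0.17 against the end block. Starts at 0.005 to 0.055. Release up: after up to 4 mm of play the ratchet stops it from going back, even at 40 N, though about 20 N clicks it on towards the bins. Release down: it slides either way with 4 to 6 N and stays where left. It cannot leave the bar or turn
- push_point (a point): point on the stop's flat face towards the bins (the face looks to rail -y), in the middle of its width and 15 mm below its top edge, 110 mm above the counter
- release_top (a point): centre of the top of the ratchet release: a black ribbed plastic key, 36 mm (rail x) by 30 mm (rail y), on the stop's deck above the bar; from the push point +70 mm in rail x and +64 mm in rail y, with 37 mm free between it and the plate. Its top is 90 mm above the counter when up, 81.5 mm when down
- release (a joint): travel of the release, m: 0 up (pawl in the teeth), 0.009 fully down (pawl out). It moves down along a line leaning 20 degrees towards rail +y (3 mm that way). It resists with 6 to 10 N at first, less further on, snaps over after 4.5 mm, then stays down by itself on a firm end stop
- stop_face: front half of the stop's upright grey plate, the side towards the bins. The plate is 190 mm wide (rail x), 12 mm thick and reaches from 16 to 125 mm above the counter, 48 mm above the tops of the bins. Moves with the stop; origin at counter height under the middle of the deck
- stop_rear: rear half of the stop's plate and the grey deck behind it (rail +y): as wide as the plate, 70 mm long, top 70 mm above the counter, a low gusset near its rail -x end. The deck's rear edge meets the end block. Moves with the stop; same origin as the face
- bin_a: open cardboard parts bin, 60 mm wide, 120 mm deep, 65 mm high, half full of small hardware, its low side with the label at its -x; origin at the centre of its underside. First in the row, next to the end plate, on the rail's board (12 mm up)
- bin_b: open cardboard parts bin, 60 mm wide, 120 mm deep, 65 mm high, half full of small hardware, its low side with the label at its -x; origin at the centre of its underside. Second in the row, on the rail's board
- bin_c: open cardboard parts bin, 60 mm wide, 120 mm deep, 65 mm high, half full of small hardware, its low side with the label at its -x; origin at the centre of its underside. Third in the row, nearest the stop, on the rail's board; its top is 77 mm above the counter and 22 to 75 mm lie between it and the stop's face
- spare_bin: open cardboard parts bin, 60 mm wide, 120 mm deep, 65 mm high, half full of small hardware, its low side with the label at its -x; origin at the centre of its underside. It waits on the counter beyond the rail's end block
- bearing: steel ring 52 mm across, 15 mm high, lying flat on the counter beside the rail; origin at the centre of its underside
- hex_bolt: large steel hex bolt, 81 mm long, with a nut on it, head and nut 30 mm, lying on the counter beside the rail along its own x; origin under it at counter height
- tape_roll: roll of tape 100 mm across, 48 mm high, lying flat on the counter beyond the rail's end plate; origin at the centre of its underside
- jar: closed glass jar 64 mm across, 85 mm high, on the counter beyond the end block; origin at the centre of its underside

How it is judged:
By the outcome, as a careful person would: the job done as asked, in the order asked, and still so for the second after the job is handed in, with the robot touching nothing.
It also fails if it takes over 42 s, if anything falls off the work surface, if the arm or the gripper's body presses on something with over 40 N, if the wrist force passes 120 N, or if a joint passes its speed limit or range.

## Working session

There is one attempt and no reset: what is moved stays moved. The work goes in short steps, Python scripts to look and compute and a tool call to move; the robot and the scene stay as the last step left them, time stands still between calls to the robot, and variables do not carry over. Pictures are saved under pics/ and viewed, about 8 in all and at most 12, crops included, and the job is handed in when it is done.

Besides the shell and the picture viewer there is one more tool, called after ">>>" as name(argument=value, ...) on one line, values as JSON. carry_out: Moves the arm, as the interface text tells. Its arguments: {"type":"object","properties":{"commands":{"type":"array","items":{"type":"array","items":{"type":"array","items":{"type":"number"}}}},"grip_force":{"type":"number"}},"required":["commands"]}

```bash
mkdir -p pics
python3 - <<'E'
from bench import r, viewer
import cv2
for n in("side","top"):
    cv2.imwrite(f"pics/{n}0.png",viewer.snapshot(n)[:,:,::-1])
    c=viewer.calibration(n); print(c)
print(r.sense())
E
```

```text
{'camera_matrix': array([[619.79027429,   0.        , 313.50333798],
       [  0.        , 619.79027429, 233.5193077 ],
       [  0.        ,   0.        ,   1.        ]]), 'rvec': array([-0.05795911,  2.92890095, -1.12540984]), 'tvec': array([ 593.74227134,  111.26389041, 1344.00340036])}
{'camera_matrix': array([[438.9317228 ,   0.        , 326.80298428],
       [  0.        , 438.9317228 , 236.79574494],
       [  0.        ,   0.        ,   1.        ]]), 'rvec': array([ 2.14448484, -2.12127039,  0.17292626]), 'tvec': array([-13.10574167, 631.11471716, 864.11614001])}
{'time': 0.1, 'joint_pos': array([-7.37048287e+01,  7.51240994e+00,  8.53252721e+01,  2.94697962e-04,
        8.72608990e+01, -4.89325249e+00]), 'qd': array([-0.06120852, -0.14542256, -0.20403369, -0.03850491, -0.05223807,
        0.09214945]), 'joint_efforts': array([ 9.38984449e-04, -5.70947993e+01, -5.01943767e+01, -2.10568442e-04,
        8.08046112e-03,  2.21807102e-05]), 'tool_pos': array([ 216.74820411, -558.97131165,  249.31092121]), 'tcp_rot': array([-1.79901803e+02, -8.70217810e-03,  2.11884020e+01]), 'ft_force': array([-0.31756654, -0.00340876, -0.37270295]), 'wrist_torque': array([ 0.0036579 , -0.06514   , -0.00464838]), 'finger_gap': 85.20922389201343}
```

View pics/top0.png

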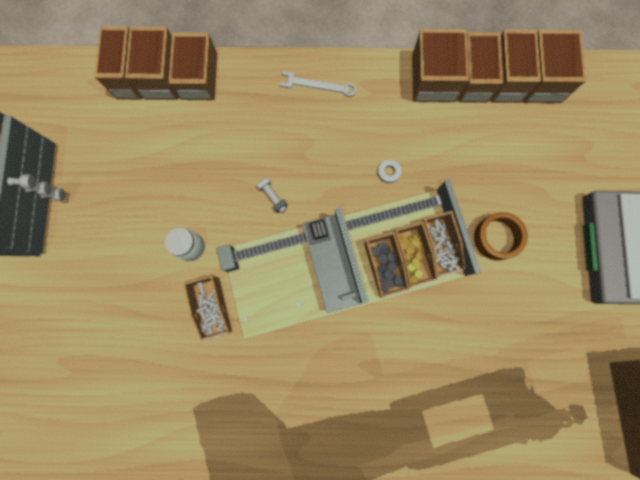

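View pics/side0.png

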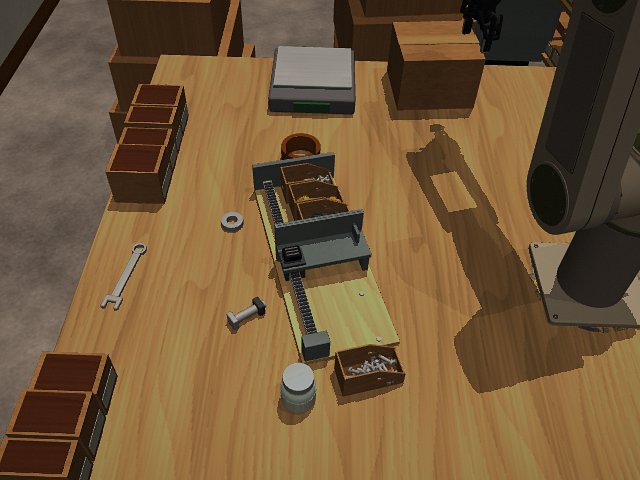

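The top view shows the rail running right to left: end plate about (459,228), bins, stop with its plate about (350,257), black key (318,229), end block (228,257). In the side view the key is near (291,253) and the block near (316,343).

```bash
cat > h.py <<'E'
import numpy as np, cv2
from bench import r, viewer
C={n:viewer.calibration(n) for n in("side","top")}
def ray(n,uv):
    c=C[n];R=cv2.Rodrigues(c["rvec"])[0]
    p=cv2.undistortPoints(np.array([[uv]],float),c["camera_matrix"],None)[0,0]
    return -R.T@c["tvec"].ravel(), R.T@np.array([*p,1.])
def onz(n,uv,z):
    o,d=ray(n,uv); return o+d*(z-o[2])/d[2]
def proj(n,P):
    c=C[n]; return cv2.projectPoints(np.array(P,float).reshape(-1,3),c["rvec"],c["tvec"],c["camera_matrix"],None)[0][:,0]
E
python3 - <<'E'
from h import *
t=cv2.imread("pics/top0.png");s=cv2.imread("pics/side0.png")
a=cv2.resize(t[170:350,205:485],(800,514),interpolation=cv2.INTER_CUBIC);cv2.imwrite("pics/topc.png",a)
b=cv2.resize(s[140:370,230:410],(470,600),interpolation=cv2.INTER_CUBIC);cv2.imwrite("pics/sidec.png",b)
for n,uv,z in(("top",(318,229),90),("side",(291,253),90),("top",(228,257),64),("side",(316,340),64)): print(n,onz(n,uv,z).round(1))
E
```

```text
top [640.6  11.4  90. ]
side [641.3  16.   90. ]
top [585.2 195.5  64. ]
side [583.7 205.5  64. ]
```

View pics/topc.png

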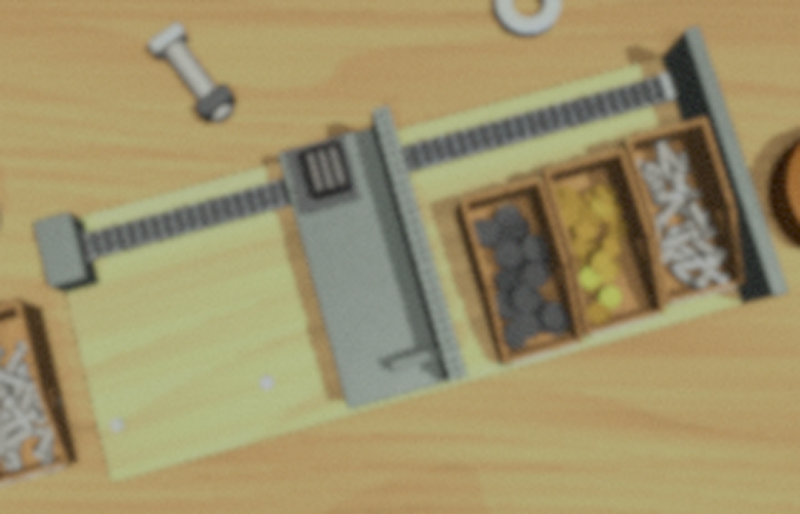

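View pics/sidec.png

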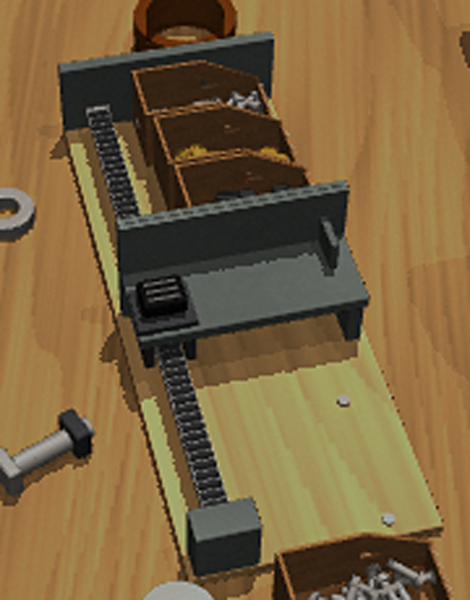

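Run:
```python
from h import *
T=lambda u,v,z:onz("top",(205+u/2.857,170+v/2.857),z)
S=lambda u,v,z:onz("side",(230+u/2.611,140+v/2.609),z)
P={"key":(T(325,168,90),S(162,290,90)),"blk":(T(61,249,64),S(224,518,64)),
"plateL":(T(391,108,125),S(118,217,125)),"plateR":(T(465,374,125),S(348,182,125)),
"epL":(T(697,28,87),S(60,66,87)),"epR":(T(787,292,87),S(272,35,87))}
for k,(a,b) in P.items(): print(k,a.round(1),b.round(1))
for k,l in(("plateL","plateR"),("epL","epR")):
  for i in(0,1):
    d=P[k][i]-P[l][i]; print(np.linalg.norm(d),np.degrees(np.arctan2(d[1],d[0])))
```

```text
key [641.    9.9  90. ] [639.5  10.9  90. ]
blk [584.9 198.9  64. ] [584.2 202.3  64. ]
plateL [676.5 -35.2 125. ] [676.5 -33.5 125. ]
plateR [498.1 -84.7 125. ] [493.6 -81.2 125. ]
epL [ 746.6 -255.7   87. ] [ 746.2 -251.4   87. ]
epR [ 557.6 -311.4   87. ] [ 556. -304.   87.]
185.154959278881 15.512752374134589
189.04721483643482 14.613114553234226
197.06165445225787 16.418482293376105
197.2551414566892 15.443306813269606
```

Run:
```python
from h import *
th=np.radians(16); ex=np.array([np.cos(th),np.sin(th),0]); ey=np.array([-ex[1],ex[0],0])
key=np.array([640.3,10.4,90]); face=key-70*ex-64*ey; face[2]=0
box=lambda c,a,b,z:[c[:3]*[1,1,0]+sx*a*ex+sy*b*ey+np.array([0,0,z]) for sx,sy in((-1,-1),(1,-1),(1,1),(-1,1))]
out=[]
for n,(x0,y0,x1,y1) in(("top",(280,190,390,320)),("side",(260,190,390,290))):
  im=cv2.imread(f"pics/{n}0.png")[y0:y1,x0:x1]; k=min(600/(y1-y0),4.6)if n=="side" else 4.6
  k=4.0; im=cv2.resize(im,None,fx=k,fy=k,interpolation=cv2.INTER_CUBIC)
  for B,col in((box(key,18,15,90),(0,0,255)),(box(face+6*ey,95,6,125),(255,0,255)),(box(face+(12+35)*ey,95,35,70),(255,255,0))):
    p=((proj(n,B)-[x0,y0]+.5)*k).astype(int); cv2.polylines(im,[p],True,col,1)
  out.append(im)
h=max(i.shape[0] for i in out)
img=np.hstack([cv2.copyMakeBorder(i,0,h-i.shape[0],0,0,0) for i in out]); img=cv2.resize(img,None,fx=.83,fy=.83); print(img.shape)
cv2.imwrite("pics/ov.png",img)
```

```text
(432, 797, 3)
```

View pics/ov.png

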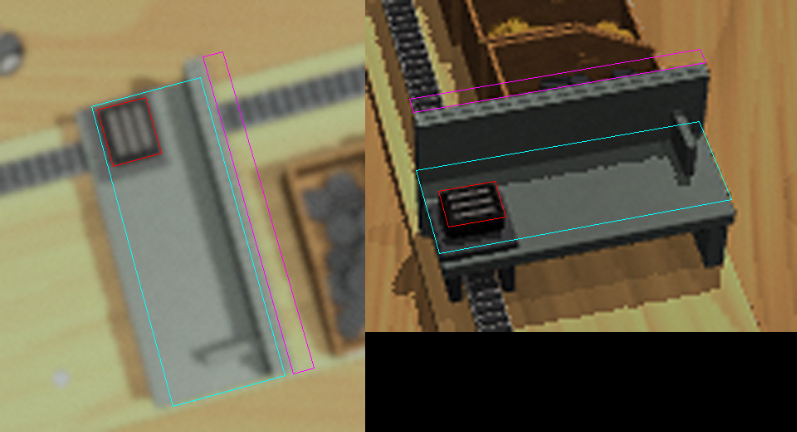

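The overlay's key outline (red) matches both views. The plate and deck sit about 12 mm further towards +y than the nominal key offset predicts, so I trust the images for both. Moving above the key with fingers shut.

>>> carry_out(commands=[[[0,50,-31.5,0,0,0,-7],[0,100,-63,0,0,0,-14],[0,150,-94.5,0,0,0,-21],[0,200,-126,0,0,0,-28],[0,250,-157.5,0,0,0,-35]]], grip_force=40)

```text
time: 0.72
tool_pos: [393.7, -320.4, 250.0]
tcp_rot: [-180.0, -0.0, 56.4]
ft_force: [1.1, 0.6, 0.4]
finger_gap: -0.3
```

```bash
cat >> h.py <<'E'
from scipy.spatial.transform import Rotation as Ro
def go(x,y,z,yaw=106):
    s=r.sense(); R=Ro.from_euler("xyz",s["tcp_rot"],degrees=True)
    d=R.inv().apply(np.array([x,y,z])-s["tool_pos"]); w=(R.inv()*Ro.from_euler("xyz",[180,0,yaw],degrees=True)).as_rotvec(degrees=True)
    print("t",s["time"],"pos",s["tool_pos"].round(1),s["tcp_rot"].round(1),"F",s["ft_force"].round(1),"gap",round(s["finger_gap"],1)); print("shift",d.round(1),"turn",w.round(1))
E
python3 -c "
from h import *
go(640.3,10.4,200)"
```

```text
t 0.725 pos [ 393.7 -320.4  250. ] [-180.    -0.    56.4] F [1.1 0.6 0.4] gap -0.3
shift [412.   22.4  50. ] turn [ -0.   -0.  -49.6]
```

>>> carry_out(commands=[[[0,60,3,0,0,0,-10],[0,120,6,0,0,0,-20],[0,180,9,0,0,0,-30],[0,240,12,0,0,0,-40],[0,300,15,0,0,0,-49.6]]])

```text
time: 1.35
tool_pos: [573.2, -79.5, 249.9]
tcp_rot: [-180.0, -0.0, 106.1]
ft_force: [0.8, -1.4, 0.7]
finger_gap: 0.2
```

>>> carry_out(commands=[[[0,0,0,0,0,0,0]]])

```text
time: 1.48
tool_pos: [573.7, -77.4, 249.3]
tcp_rot: [-180.0, -0.1, 106.2]
ft_force: [0.1, -0.1, -0.0]
finger_gap: -0.1
```

```bash
python3 -c "
from h import *
go(640.3,10.4,150)"
```

```text
t 1.475 pos [573.7 -77.4 249.3] [-1.800e+02 -1.000e-01  1.062e+02] F [ 0.1 -0.1 -0. ] gap -0.1
shift [65.6 88.5 99.4] turn [-0.  -0.1  0.2]
```

>>> carry_out(commands=[[[0,33,44,0,0,0,0],[0,65.6,88.5,0,0,0,0],[0,65.6,88.5,50,0,0,0],[0,65.6,88.5,99,0,0,0],[0,65.6,88.5,99,0,0,0]]])

```text
time: 2.1
tool_pos: [635.7, 5.5, 145.5]
tcp_rot: [-179.4, -0.2, 105.7]
ft_force: [-0.7, 0.5, -0.1]
finger_gap: -0.0
```

Run:
```python
from h import *
go(640.3,10.4,120)
out=[]
for n,(x0,y0,x1,y1) in(("top",(270,170,390,320)),("side",(250,170,380,320))):
  im=cv2.resize(viewer.snapshot(n)[y0:y1,x0:x1,::-1],None,fx=3.1,fy=3.1,interpolation=cv2.INTER_CUBIC); out.append(im)
  print(n,proj(n,[640.3,10.4,131]),proj(n,[640.3,10.4,90]))
cv2.imwrite("pics/near.png",np.hstack(out))
```

```text
t 2.1 pos [635.7   5.5 145.5] [-179.4   -0.2  105.7] F [-0.7  0.5 -0.1] gap -0.0
shift [ 3.4  6.1 25.5] turn [-0.6 -0.2 -0.3]
top [[318.03705397 225.25634967]] [[318.50608476 229.16027418]]
side [[291.46375982 237.7216674 ]] [[291.66301893 250.94422924]]
```

View pics/near.png

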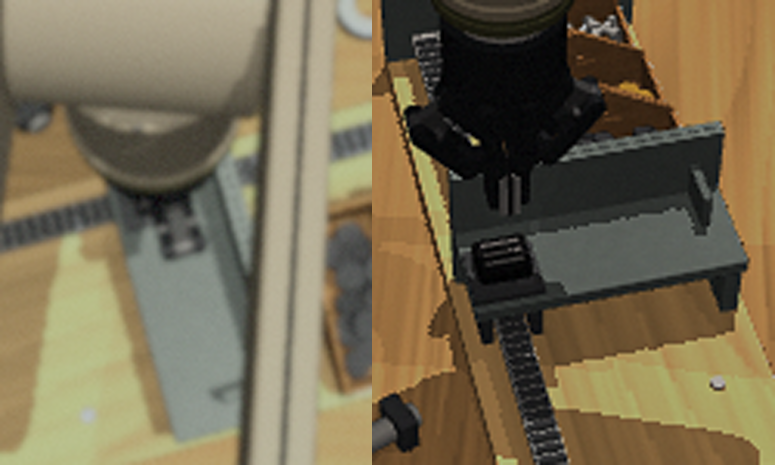

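The view shows the shut fingertips directly over the key, about 6 mm short in rail +x (still settling). Descend with the correction.

>>> carry_out(commands=[[[0,3.4,6,0,0,0,0],[0,3.4,6,0,0,0,0],[0,3.4,6,15,0,0,0],[0,3.4,6,28,0,0,0],[0,3.4,6,28,0,0,0]]])

```text
time: 2.82
tool_pos: [642.9, 10.8, 120.5]
tcp_rot: [-179.8, -0.1, 105.8]
ft_force: [-1.1, 0.7, -0.5]
finger_gap: -0.4
```

```bash
python3 -c "
from h import *
go(640.3,10.4,109)"
```

```text
t 2.825 pos [642.9  10.8 120.5] [-1.798e+02 -1.000e-01  1.058e+02] F [-1.1  0.7 -0.5] gap -0.4
shift [ 0.3 -2.5 11.5] turn [-0.2 -0.1 -0.2]
```

>>> carry_out(commands=[[[0,0,-2,5,0,0,0],[0,0,-2,9,0,0,0],[0,0,-2,11,0,0,0],[0,0,-2,12.5,0,0,0],[0,0.2,-2,13,0,0,0]]])

```text
time: 3.45
tool_pos: [642.7, 10.4, 110.4]
tcp_rot: [180.0, 0.0, 105.8]
ft_force: [0.4, -0.1, 0.0]
finger_gap: -0.3
```

>>> carry_out(commands=[[[0,0.3,0,1,0,0,0],[0,0.6,0,2,0,0,0],[0,0.6,0,2,0,0,0]]])

```text
time: 3.82
tool_pos: [642.6, 11.0, 108.6]
tcp_rot: [180.0, 0.0, 105.8]
ft_force: [-0.6, -0.5, 1.9]
finger_gap: -0.2
```

>>> carry_out(commands=[[[0,0.3,0,0.8,0,0,0],[0,0.6,0,1.6,0,0,0],[0,0.6,0,1.6,0,0,0]]])

```text
time: 4.2
tool_pos: [642.7, 11.2, 107.9]
tcp_rot: [180.0, 0.0, 105.8]
ft_force: [-2.4, -1.1, 8.2]
finger_gap: -0.4
```

>>> carry_out(commands=[[[0,0.3,0,0.8,0,0,0],[0,0.6,0,1.6,0,0,0],[0,0.6,0,1.6,0,0,0]]])

```text
time: 4.58
tool_pos: [642.4, 12.1, 105.8]
tcp_rot: [180.0, 0.0, 105.8]
ft_force: [-1.7, -0.6, 3.2]
finger_gap: -0.2
```

>>> carry_out(commands=[[[0,0.3,0,0.8,0,0,0],[0,0.6,0,1.6,0,0,0],[0,0.6,0,1.6,0,0,0]]])

```text
time: 4.95
tool_pos: [641.6, 12.9, 102.8]
tcp_rot: [-180.0, -0.0, 105.8]
ft_force: [-0.1, -0.6, 0.6]
finger_gap: -0.1
```

The resistance peaked and then fell away, so I follow it to the firm end stop.

>>> carry_out(commands=[[[0,0.3,0,0.8,0,0,0],[0,0.6,0,1.6,0,0,0],[0,0.6,0,1.6,0,0,0]]])

```text
time: 5.32
tool_pos: [641.7, 13.4, 101.6]
tcp_rot: [-180.0, -0.0, 105.8]
ft_force: [-0.3, -0.4, -0.4]
finger_gap: 0.1
```

>>> carry_out(commands=[[[0,0.2,0,0.7,0,0,0],[0,0.4,0,1.4,0,0,0],[0,0.4,0,1.4,0,0,0]]])

```text
time: 5.7
tool_pos: [641.8, 13.7, 100.6]
tcp_rot: [180.0, 0.0, 105.8]
ft_force: [-0.1, 0.3, 0.9]
finger_gap: 0.1
```

>>> carry_out(commands=[[[0,0,0,0.7,0,0,0],[0,0,0,1.2,0,0,0],[0,0,0,1.2,0,0,0]]])

```text
time: 6.08
tool_pos: [642.0, 13.7, 100.5]
tcp_rot: [180.0, 0.0, 105.8]
ft_force: [-4.7, 1.4, 8.5]
finger_gap: -0.5
```

>>> carry_out(commands=[[[0,0,0,0.7,0,0,0],[0,0,0,1.2,0,0,0],[0,0,0,1.2,0,0,0]]])

```text
time: 6.45
tool_pos: [642.1, 13.7, 100.5]
tcp_rot: [179.9, 0.0, 105.8]
ft_force: [-7.7, 0.4, 16.2]
finger_gap: -0.1
```

>>> carry_out(commands=[[[0,0,0,-10,0,0,0],[0,0,0,-40,0,0,0],[0,0,0,-90,0,0,0],[0,0,0,-90,0,0,0]]])

```text
time: 6.95
tool_pos: [644.9, 13.6, 194.3]
tcp_rot: [179.5, 0.2, 105.8]
ft_force: [0.9, 0.3, -0.3]
finger_gap: 0.0
```

```bash
python3 -c "
from h import *
th=np.radians(16); ex=np.array([np.cos(th),np.sin(th)]); ey=np.array([-ex[1],ex[0]])
f=np.array([640.3,10.4])-70*ex-52*ey; print('face',f)
p=f-38*ey; print(p); go(p[0],p[1],190)"
```

```text
face [587.34482379 -58.8802231 ]
[597.81904331 -95.40816754]
t 6.95 pos [644.9  13.6 194.3] [179.5   0.2 105.8] F [ 0.9  0.3 -0.3] gap 0.0
shift [-92.  -75.    3.9] turn [ 0.5  0.2 -0.2]
```

>>> carry_out(commands=[[[0,-50,-38,0,0,0,0],[0,-92,-75,4,0,0,0],[0,-92,-75,4,0,0,0],[0,-92,-75,4,0,0,0]]])

```text
time: 7.45
tool_pos: [594.4, -95.2, 183.6]
tcp_rot: [-180.0, -0.0, 105.7]
ft_force: [0.6, 0.3, 0.3]
finger_gap: -0.1
```

Run:
```python
from h import *
go(597.8,-95.4,118)
ims=[]
for n,(x0,y0,x1,y1) in(("side",(250,190,380,290)),):
  for im in (cv2.imread("pics/side0.png"),viewer.snapshot(n)[:,:,::-1]):
    ims.append(cv2.resize(im[y0:y1,x0:x1],None,fx=3.0,fy=3.0,interpolation=cv2.INTER_CUBIC))
cv2.imwrite("pics/chk.png",np.hstack(ims))
```

```text
t 7.45 pos [594.4 -95.2 183.6] [-180.    -0.   105.7] F [0.6 0.3 0.3] gap -0.1
shift [-1.1  3.2 65.6] turn [-0.  -0.  -0.3]
```

View pics/chk.png

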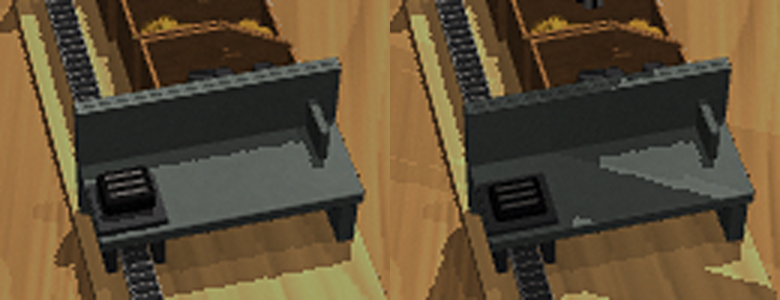

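The key is visibly lower and stays down (rib centre 517,200 against 127,183 before), and the stop has not moved. Lowering in front of the face.

>>> carry_out(commands=[[[0,-1,2,25,0,0,0],[0,-1,3,50,0,0,0],[0,-1,3,62,0,0,0],[0,-1,3,65,0,0,0],[0,-1,3,65,0,0,0]]])

```text
time: 8.12
tool_pos: [598.2, -95.1, 119.8]
tcp_rot: [180.0, 0.0, 105.8]
ft_force: [0.1, -0.1, -0.2]
finger_gap: 0.3
```

>>> carry_out(commands=[[[0,6,0,0,0,0,0],[0,12,0,0,0,0,0],[0,18,0,0,0,0,0],[0,22,0,0,0,0,0],[0,22,0,0,0,0,0]]])

```text
time: 8.75
tool_pos: [591.7, -73.8, 119.1]
tcp_rot: [180.0, -0.0, 105.8]
ft_force: [-0.1, -0.4, -0.8]
finger_gap: -0.3
```

>>> carry_out(commands=[[[0,3,0,0,0,0,0],[0,6,0,0,0,0,0],[0,9,0,0,0,0,0],[0,12,0,0,0,0,0],[0,15,0,0,0,0,0]]])

```text
time: 9.38
tool_pos: [587.6, -59.8, 119.1]
tcp_rot: [-180.0, 0.0, 105.8]
ft_force: [1.5, -4.1, -1.0]
finger_gap: 0.2
```

>>> carry_out(commands=[[[0,4,0,0,0,0,0],[0,8,0,0,0,0,0],[0,12,0,0,0,0,0],[0,16,0,0,0,0,0],[0,20,0,0,0,0,0]]])

```text
time: 10.0
tool_pos: [581.9, -40.3, 119.1]
tcp_rot: [-180.0, -0.0, 105.8]
ft_force: [-1.4, -4.4, -0.2]
finger_gap: 0.0
```

>>> carry_out(commands=[[[0,6,0,0,0,0,0],[0,12,0,0,0,0,0],[0,18,0,0,0,0,0],[0,24,0,0,0,0,0],[0,30,0,0,0,0,0]]])

```text
time: 10.62
tool_pos: [573.6, -11.4, 119.1]
tcp_rot: [-180.0, -0.0, 105.8]
ft_force: [-2.2, -6.0, 0.1]
finger_gap: 0.4
```

>>> carry_out(commands=[[[0,6,0,0,0,0,0],[0,12,0,0,0,0,0],[0,18,0,0,0,0,0],[0,24,0,0,0,0,0],[0,30,0,0,0,0,0]]])

```text
time: 11.25
tool_pos: [565.4, 17.4, 119.0]
tcp_rot: [-179.9, -0.0, 105.8]
ft_force: [-1.5, -5.5, 1.5]
finger_gap: 0.4
```

>>> carry_out(commands=[[[0,6,0,0,0,0,0],[0,12,0,0,0,0,0],[0,18,0,0,0,0,0],[0,23,0,0,0,0,0],[0,26,0,0,0,0,0]]])

```text
time: 11.88
tool_pos: [558.3, 42.6, 119.0]
tcp_rot: [-180.0, -0.0, 105.8]
ft_force: [-1.8, -4.4, 1.4]
finger_gap: 0.1
```

>>> carry_out(commands=[[[0,5,0,0,0,0,0],[0,10,0,0,0,0,0],[0,15,0,0,0,0,0],[0,20,0,0,0,0,0],[0,24,0,0,0,0,0]]])

```text
time: 12.5
tool_pos: [551.8, 65.6, 119.0]
tcp_rot: [-179.9, -0.0, 105.8]
ft_force: [-2.3, -4.8, 0.3]
finger_gap: -0.1
```

>>> carry_out(commands=[[[0,1.5,0,0,0,0,0],[0,3,0,0,0,0,0],[0,4.5,0,0,0,0,0],[0,5.5,0,0,0,0,0]]])

```text
time: 13.0
tool_pos: [550.5, 70.6, 119.0]
tcp_rot: [-180.0, -0.0, 105.8]
ft_force: [-2.4, -5.3, 1.8]
finger_gap: -0.1
```

>>> carry_out(commands=[[[0,1,0,0,0,0,0],[0,2,0,0,0,0,0],[0,3,0,0,0,0,0]]])

```text
time: 13.38
tool_pos: [549.8, 73.5, 119.0]
tcp_rot: [-180.0, -0.0, 105.8]
ft_force: [-1.8, -5.6, 0.7]
finger_gap: -0.0
```

>>> carry_out(commands=[[[0,1,0,0,0,0,0],[0,2,0,0,0,0,0],[0,3,0,0,0,0,0],[0,3.5,0,0,0,0,0]]])

```text
time: 13.88
tool_pos: [548.8, 76.9, 119.0]
tcp_rot: [-180.0, -0.0, 105.8]
ft_force: [-2.0, -4.9, 0.4]
finger_gap: -0.0
```

>>> carry_out(commands=[[[0,1,0,0,0,0,0],[0,2,0,0,0,0,0],[0,3,0,0,0,0,0]]])

```text
time: 14.25
tool_pos: [548.0, 79.8, 119.0]
tcp_rot: [-180.0, -0.0, 105.8]
ft_force: [-2.2, -4.6, 0.9]
finger_gap: -0.1
```

>>> carry_out(commands=[[[0,1,0,0,0,0,0],[0,2,0,0,0,0,0],[0,3,0,0,0,0,0],[0,3,0,0,0,0,0]]])

```text
time: 14.75
tool_pos: [547.9, 80.2, 119.1]
tcp_rot: [-180.0, 0.2, 105.7]
ft_force: [1.8, -17.0, -0.6]
finger_gap: -0.0
```

>>> carry_out(commands=[[[0,1,0,0,0,0,0],[0,2,0,0,0,0,0],[0,3,0,0,0,0,0],[0,3,0,0,0,0,0]]])

```text
time: 15.25
tool_pos: [547.9, 80.3, 119.2]
tcp_rot: [-180.0, 0.5, 105.7]
ft_force: [5.2, -28.4, -3.4]
finger_gap: -0.2
```

Contact with the end block (force rises, no motion). Backing off and up.

>>> carry_out(commands=[[[0,-4,0,0,0,0,0],[0,-10,0,0,0,0,0],[0,-25,0,0,0,0,0],[0,-40,0,0,0,0,0],[0,-40,0,0,0,0,0]]])

```text
time: 15.88
tool_pos: [557.9, 45.9, 119.2]
tcp_rot: [180.0, 0.0, 105.7]
ft_force: [-1.4, 0.2, -0.1]
finger_gap: -0.2
```

>>> carry_out(commands=[[[0,0,0,-40,0,0,0],[0,0,0,-90,0,0,0],[0,-40,0,-130,0,0,0],[0,-90,0,-130,0,0,0],[0,-140,0,-130,0,0,0]]])

```text
time: 16.5
tool_pos: [596.4, -88.6, 250.3]
tcp_rot: [179.9, 0.0, 105.8]
ft_force: [1.6, 0.4, 0.1]
finger_gap: 0.0
```

>>> carry_out(commands=[[[0,-50,0,0,0,0,0],[0,-100,0,0,0,0,0],[0,-150,0,0,0,0,0],[0,-150,0,0,0,0,0],[0,-150,0,0,0,0,0]]])

```text
time: 17.12
tool_pos: [636.3, -231.6, 248.6]
tcp_rot: [-180.0, -0.1, 105.8]
ft_force: [0.1, -0.1, 0.1]
finger_gap: -0.1
```

Run:
```python
from h import *
a,b=viewer.snapshot("top")[:,:,::-1],viewer.snapshot("side")[:,:,::-1]
s=r.sense();print(s["time"],s["tool_pos"],s["ft_force"])
cv2.imwrite("pics/end.png",np.hstack([cv2.resize(a[130:370,150:540],None,fx=1.2,fy=1.2),cv2.resize(b[120:420,200:420],None,fx=1.4,fy=1.4)[:288]]) if 0 else np.hstack([cv2.resize(a[130:370,150:540],(455,280)),cv2.resize(b[120:420,210:410],(187,280))]) )
i=cv2.resize(b[200:380,250:410],(480,540),interpolation=cv2.INTER_CUBIC); j=cv2.resize(a[150:350,150:540],(800-480,164))
cv2.imwrite("pics/end.png",np.hstack([i,cv2.copyMakeBorder(j,0,540-164,0,0,0)]))
cv2.imwrite("pics/endtop.png",cv2.resize(a[120:360,150:540],None,fx=2,fy=2))
```

```text
17.225 [ 636.43221995 -230.67465231  249.19721614] [ 0.40157611  0.87122022 -0.01333887]
```

View pics/end.png

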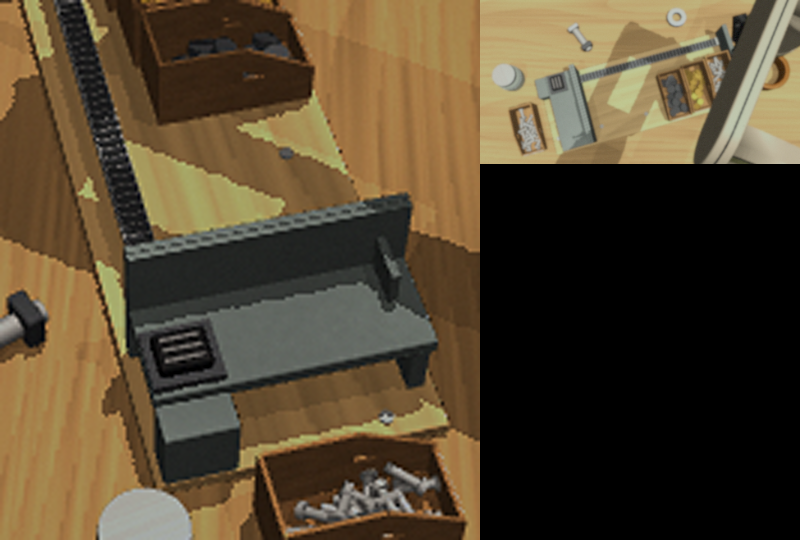

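View pics/endtop.png

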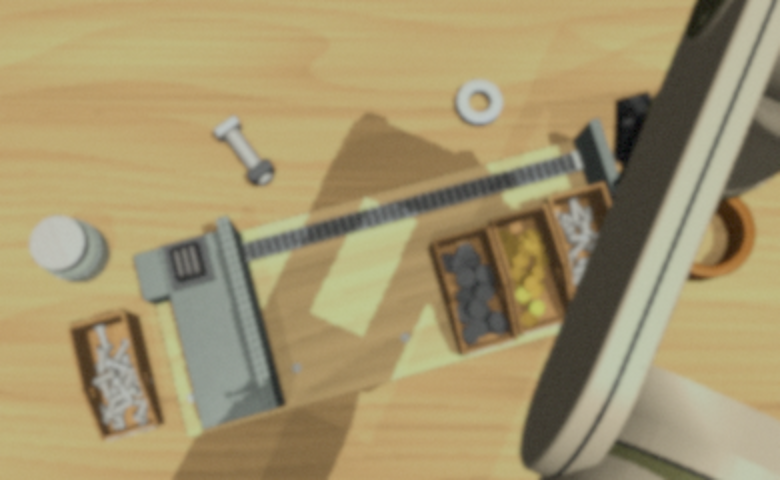

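The stop's deck touches the end block (side crop about 200,395), the key is still down, and bin c's corner is at (366,241.5), against (366,242) before.

```bash
python3 -c "
from bench import r
print(r.hand_in())"
```

```text
the job is handed in; nothing more can be done
None
```

The release is down and the stop rests against the end block. I handed the job in at about 17 s.

- **Release:** I pressed it with the shut fingertips along its leaning line. Resistance peaked near 8 N, then dropped to almost nothing at the snap. I followed it to the firm end stop, at about 16 N. A picture taken after lifting off showed it still down and the stop unmoved.
- **Push:** I pushed the plate's face with the shut fingers. It slid with about 5 N, then stopped moving while the force rose to 28 N against the end block. I then backed off clear.
- **Last checks:** The final pictures show the deck touching the end block and the release still down. The corner of bin c that I measured is within about a pixel of its first position. The bolt, bearing, jar and spare bin look untouched. The arm hid part of bin a, the end plate and the tape roll from the top camera, so I did not check those in the final pictures.
- **Disagreement:** In the images the plate stood about 12 mm nearer the release than the listed 64 mm offset. I went by the images and by touch.

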